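Stop the block heater rocking with a wedge

ROBOT

A 6-joint arm with a two-finger parallel gripper is mounted at the origin on the work surface. World frame = base frame: x ahead of the robot, y to its left, z up, the work surface at z = 0. Lengths are in m, angles in rad, forces in N, time in s.
With the tool pointing down it reaches from about 0.425 to 0.95 m from the base axis. Payload 3.5 kg.
Tool frame: the origin (TCP) lies midway between the tips of the shut fingers; the grasp point (between the pads) lies 19 mm behind it; z points along the fingers, y is the line along which they close (so a half turn about z gives the same grasp; the last joint's range is limited). The gripper opens to 85 mm and grips with 20 to 120 N. Pads are 22 mm wide; open, the fingers measure 114 mm over their backs; the gripper's body (76 mm by 85 mm) begins 54 mm behind the grasp point. The pads swing forward as they close: fully open they stand 13 mm farther back than shut.
Start: joints at [1.088, 0.286, 1.577, -0, 1.279, -0.15], TCP at [0.22, 0.638, 0.231] pointing down, gripper open.
Joint ranges: [-2.77, 2.77], [-0.9, 2.22], [0.21, 2.48], [-1.53, 4.67], [0.24, 2.81], [-2.84, 2.84]. Speed limits (rad/s): [2.79, 2.79, 3.14, 3.14, 3.14, 3.14].

INTERFACE

Orientations are given as a unit quaternion [x, y, z, w].
In Python, from plant import ctrl gives the robot as it stands. The module is installed in compiled form; this text tells all that it offers.
- The arm moves only by the shell command python3 -m inch 'ROWS' [FORCE]. ROWS is JSON, a list of rows, each a list of 5 numbers: the closure, from 0 (fully open) to 1 (shut), then the shift along the tool's x, y, z in m, then the turn about the tool's z in degrees. A call has 1 to 5 rows; each row is the pose to reach, as a shift and turn from the pose commanded when the call began, along the tool's axes at that moment; what a row does not reach only later rows make up. A row lasts 1/12 s, in which the tool goes at most 41.7 mm and 7.16 degrees, less where a joint would pass 70% of its speed; a pose out of reach is approached as far as the arm can. A call with a gripper value outside its range is refused whole. The fingers move at their own pace and stop on an object; FORCE is the grip in N (left out, the last holds). Time passes only in rows, so rows that repeat a pose let the fingers close. It gives the time, the measured TCP pose, the force, the opening and the grip force at its end, in the units of the state.
- ctrl.get_state(): the state, without advancing time (a new reading comes with each control period).
- ctrl.read_camera(name): name is "side" or "top"; returns a dict with "pixels" (400x640x3 uint8, red, green, blue), "depth" (400x640 float32, m along the optical axis (not along the pixel's ray), 0 where there is no reading), "fx", "fy", "cx", "cy" (pixels), "D" ([k1, k2, p1, p2, k3] as OpenCV has them; the pictures are not rectified), "xyz" and "rotation" of the camera in the world. Camera axes: x right, y down, z forward; pixel columns grow to the right and rows downward; lengths in m; the calibration is good to about 2 mm. A picture is of the moment at which its call begins.
- ctrl.sign_off(): hands the job in; it is judged then, once.
Trained networks look in a picture, given as the dict that the camera call returned (one of the last four; its "shot" number tells which), for a name from the list of things; names that differ only in an ending like _2 or _b are one class to them, and where a whole thing is asked for, a point or a joint stands for the part that bears it (a point fixed in the world has none). Each returns a list of dicts, best first, with "score" (0 to 1); they miss things now and then, are a little off and sometimes report something else, mostly with a low value. They report only what shows in the picture. A call takes as long as a camera call. They do not tell look-alikes from the thing itself.
- ctrl.spot_in(query, picture): "at" ([column, row] in pixels, amid what is visible of it).
- ctrl.tip_of(query, picture): "at" ([column, row] in pixels: a listed point, or the origin of a listed thing).
The state is a dict: "time": time; "qpos": joint angles; "dq": joint speeds; "joint_efforts": joint torques, N m; "eef_pos": TCP position; "tcp_rot": TCP orientation; "contact_force": force on the tool from outside, world axes, zero at the start; "wrist_torque": the same for the moment, N m; "opening": opening from 0.0 (shut) to 1.0 (fully open); "finger_force": force on a finger pad.
Only numpy, scipy, OpenCV 4.12 (cv2) and the standard library are available. Lean on these libraries where they do the work, as an engineer would, in place of code of your own. Each camera call takes 0.05 s, during which the arm holds its last target. There are 200 camera calls.

TASK

The block heater rocks because its steel front-right foot is too short. First press down with the fingertips on the yellow dot above that foot until you feel the heater rock, then push the purple wedge along the bench, thin end first, under the short foot, just until it takes up the gap, without jacking the heater up or shoving it out of its place. Finish while holding a firm press of about 10 N on the yellow dot, the heater now steady and level on the wedge; grasp and lift nothing, and leave the other things alone.

Things in the scene. Friction and masses are not known exactly. Their poses are not given: they have to be found in the camera images.
- heater: pale grey block heater that rocks, about 2.2 kg: 200 mm (x) by 150 mm (y), flat top 77 mm above the bench, underside at 22 mm; an aluminium tube block 100 x 80 mm, centred at (35, 25) mm, rises 18 mm above the top. Origin: middle of the footprint at bench level; +x front to back, z up. Stands level on three round-ended 22 mm feet at (-82, 57), (82, -57), (82, 57) mm; the fourth, at (-82, -57), is too short
- heater_dot (a point): centre of the yellow dot (24 mm across) on the heater's top surface, straight above the short foot, at (-82, -57, 77) mm in its frame. Before wedging, 1.5 to 3 N pressed here tips the heater 4 to 7 degrees until the short foot meets the bench; let go, it falls back level
- heater_foot (a point): point at bench level straight below the centre of the short steel foot (heater frame (-82, -57, 0) mm). The foot is seized, its round end (9 mm radius) hangs 6 to 11 mm above the bench when the heater is level; how much is unknown
- wedge: purple wedge, 0.12 kg, loose on the bench beside the heater's -y side, pointing roughly at the short foot. Origin: middle of its underside; it points along its +x: thin edge (2 mm) at x = +60 mm, rising evenly to 22 mm at x = -60 mm; 50 mm wide. Slides at about 1 N; on meeting the short foot the resistance rises by several N within a few mm. Stays where it is left
- wedge_back (a point): centre of the rear face of the wedge's upright push plate (56 mm wide, 34 mm high, 8 mm thick), 60 mm behind the wedge's origin, 17 mm above the bench; its x axis is the wedge's pointing direction
- tips_blue: bystander, to be left alone: blue pipette-tip box with white top, 85 x 125 x 59 mm high; origin under its centre
- tips_green: bystander, to be left alone: green pipette-tip box with white top, 85 x 125 x 59 mm high; origin under its centre
- tube_rack: bystander, to be left alone: blue tube rack with capped tubes, 60 x 110 x 60 mm high; origin under its centre
- timer: bystander, to be left alone: small white timer, 65 x 55 x 16 mm high; origin under its centre
- bottle: bystander, to be left alone: clear bottle with blue cap, 64 mm across, about 130 mm high; origin under its centre
- jar: bystander, to be left alone: amber jar with red cap, 60 mm across, about 80 mm high; origin under its centre
- well_plate: bystander, to be left alone: white 96-well plate, 127 x 85 x 15 mm high; origin under its centre
Things that resemble listed ones, but are neither listed nor needed, are in the scene too. Leave any brown, green or pink look-alike of the wedge alone.

How it is judged:
On the way, in this order (a step that is already met when the one before it is completed fails the run):
1. the yellow dot's corner is pressed by the fingers and the heater rocks down (tilts more than 0.03 rad) (contact force between the fingers and heater above 1 N and horizontal distance between the grasp point and heater_dot below 0.05 m and angle between heater's own z axis and vertical above 0.03 rad), for 0.1 s.
2. the wedge is under the short foot (x of heater_foot in the frame of wedge between -0.045 and 0.056 m and y of heater_foot in the frame of wedge between -0.025 and 0.025 m), for 0.1 s.
At the end, for the whole second after the job is handed in: Fingers press the heater with over 4 N within 50 mm of the dot; heater level within 0.015 rad, still, and it and its short corner within 25 mm of their start; wedge flat and still under the short foot, carrying over 2 N (all of step 2 and contact force between the fingers and heater above 4 N and horizontal distance between the grasp point and heater_dot below 0.05 m and angle between heater's own z axis and vertical below 0.015 rad and contact force between wedge and heater above 2 N and angle between wedge's own z axis and vertical below 0.05 rad and distance of each of heater, heater_foot from where it was at the start of the episode below 0.025 m and linear speed of each of heater, wedge below 0.01 m/s); the arm keeps its last pose, push and grip.
It fails at once if the wedge is lifted off the bench (over 15 mm) (height (world z) of wedge above 0.015 m).
It fails at once if the heater is lifted off the bench (over 15 mm) or tipped over 0.2 rad (height (world z) of heater above 0.015 m or angle between heater's own z axis and vertical above 0.2 rad).
It fails at once if a bystander is moved more than 20 mm (distance of any of tips_blue, tips_green, tube_rack, timer, bottle, jar, well_plate from where it was at the start of the episode above 0.02 m).
It also fails if it takes over 64 s, if anything falls off the work surface, if the arm or the gripper's body presses on something with over 40 N, if the wrist force passes 120 N, or if a joint passes its speed limit or range.

## Working session

There is one attempt and no reset: what is moved stays moved. The work goes in short steps, Python scripts to look and compute and a shell command to move; the robot and the scene stay as the last step left them, time stands still between calls to the robot, and variables do not carry over. Pictures are saved under pics/ and viewed, at most 10 in all, crops included, and the job is handed in when it is done.

```bash
mkdir -p pics
cat > h.py <<'E'
import numpy as np, cv2
from scipy.spatial.transform import Rotation as R
from plant import ctrl
def Rm(c):
    r=np.array(c["rotation"],float)
    return r if r.shape==(3,3) else R.from_quat(r).as_matrix()
def K(c): return np.array([[c["fx"],0,c["cx"]],[0,c["fy"],c["cy"]],[0,0,1.]])
def onz(c,px,z):
    n=cv2.undistortPoints(np.array([[px]],float),K(c),np.array(c["D"],float))[0,0]
    d=Rm(c)@[n[0],n[1],1]; o=np.array(c["xyz"],float)
    return o+d*(z-o[2])/d[2]
def proj(c,p):
    p=np.atleast_2d(p); r=Rm(c).T
    q=cv2.projectPoints(p.astype(float),cv2.Rodrigues(r)[0],-r@np.array(c["xyz"],float),K(c),np.array(c["D"],float))[0]
    return q[:,0]
def save(c,n,box=None,s=1):
    im=c["pixels"][:,:,::-1]
    if box: im=im[box[1]:box[3],box[0]:box[2]]
    cv2.imwrite("pics/"+n,cv2.resize(im,None,fx=s,fy=s,interpolation=cv2.INTER_CUBIC))
E
python3 - <<'E'
from h import *
Z={"heater_dot":.077,"heater":0,"heater_foot":0,"wedge":0,"wedge_back":.017}
for n in("top","side"):
    c=ctrl.read_camera(n); save(c,n+"0.png"); print(n,c["xyz"],Rm(c).round(2).tolist())
    for q in Z:
        for d in ctrl.tip_of(q,c)[:4]: print(q,round(d["score"],2),np.round(d["at"]),onz(c,d["at"],Z[q]).round(3))
s=ctrl.get_state();print(s["time"],s["eef_pos"],R.from_quat(s["tcp_rot"]).as_matrix().round(3).tolist(),s["contact_force"])
E
```

```text
top [ 0.33253719 -0.04350279  1.3849941 ] [[0.01, -0.98, 0.18], [-1.0, -0.01, 0.01], [-0.01, -0.18, -0.98]]
heater_dot 0.89 [296. 220.] [0.521 0.051 0.077]
heater 0.77 [283. 194.] [0.608 0.096 0.   ]
heater_foot 0.89 [299. 222.] [0.527 0.048 0.   ]
wedge 0.88 [420. 244.] [ 0.468 -0.295  0.   ]
wedge 0.83 [350. 220.] [ 0.536 -0.098  0.   ]
wedge 0.72 [356. 276.] [ 0.379 -0.114  0.   ]
wedge 0.59 [394. 184.] [ 0.641 -0.222  0.   ]
wedge_back 0.87 [413. 263.] [ 0.415 -0.271  0.017]
wedge_back 0.75 [400. 164.] [ 0.696 -0.238  0.017]
wedge_back 0.66 [371. 225.] [ 0.52  -0.154  0.017]
wedge_back 0.57 [347. 256.] [ 0.431 -0.088  0.017]
side [ 0.51817042 -1.02249427  0.96522941] [[1.0, -0.05, 0.04], [-0.06, -0.68, 0.73], [-0.01, -0.74, -0.68]]
heater_dot 0.67 [313. 186.] [0.532 0.031 0.077]
heater 0.76 [338. 190.] [0.614 0.093 0.   ]
heater_foot 0.79 [312. 204.] [0.527 0.036 0.   ]
wedge 0.96 [358. 268.] [ 0.644 -0.231  0.   ]
wedge 0.89 [264. 244.] [ 0.385 -0.127 -0.   ]
wedge 0.8 [294. 295.] [ 0.469 -0.31  -0.   ]
wedge_back 0.93 [272. 278.] [ 0.413 -0.264  0.017]
wedge_back 0.78 [377. 266.] [ 0.693 -0.243  0.017]
wedge_back 0.77 [313. 247.] [ 0.524 -0.163  0.017]
wedge_back 0.58 [282. 230.] [ 0.438 -0.089  0.017]
0.6 [0.22048708 0.63798333 0.2313839 ] [[-0.945, 0.327, 0.0], [0.327, 0.945, 0.0], [-0.0, 0.0, -1.0]] [-0.15690923  0.23081731 -0.57400054]
```

View pics/top0.png

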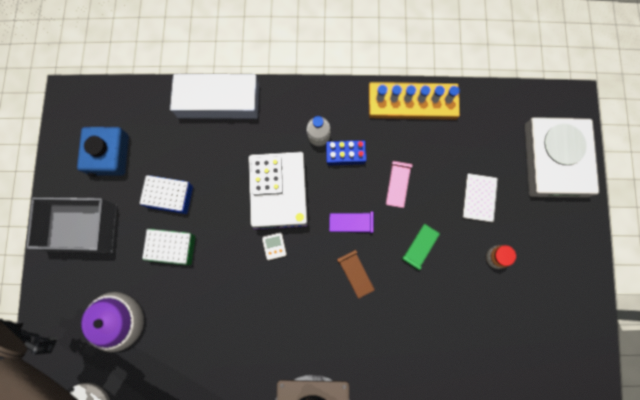

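View pics/side0.png

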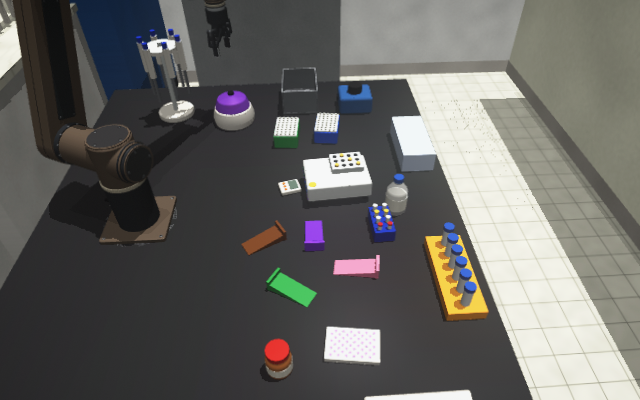

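Top view: candidates for the wedge are purple (350,222), brown (356,274), green (421,247) and pink (398,185). Purple is the one, beside the heater's -y side and pointing at the dot (299,217), push plate at (373,222). Next: precise measurement and a crop.

Run:
```python
from h import *
def mask(c,lo,hi,box):
    m=cv2.inRange(cv2.cvtColor(c["pixels"],cv2.COLOR_RGB2HSV),lo,hi); o=np.zeros_like(m)
    o[box[1]:box[3],box[0]:box[2]]=m[box[1]:box[3],box[0]:box[2]]; return o
def cloud(c,m):
    v,u=np.nonzero(m&(c["depth"]>0).astype(np.uint8)*255)
    n=cv2.undistortPoints(np.stack([u,v],1)[:,None].astype(float),K(c),np.array(c["D"],float))[:,0]
    d=c["depth"][v,u][:,None]
    return (np.c_[n,np.ones(len(n))]*d)@Rm(c).T+np.array(c["xyz"])
B={"top":[(285,205,315,230),(320,205,380,240),(240,145,312,232)],"side":[(300,175,325,195),(298,215,330,255),(298,150,375,202)]}
for n in B:
    c=ctrl.read_camera(n)
    m=mask(c,(20,100,120),(35,255,255),B[n][0]); v,u=np.nonzero(m); print(n,"dot",len(u),u.mean(),v.mean(),onz(c,(u.mean(),v.mean()),.077).round(4))
    m=mask(c,(125,100,50),(150,255,255),B[n][1]); p=cloud(c,m); 
    top=p[p[:,2]<.024]; pl=p[p[:,2]>.028]
    print("wedge n",len(p),"zmax",p[:,2].max().round(3),"bbox",p.min(0).round(3),p.max(0).round(3),"plate",len(pl),pl.mean(0).round(3) if len(pl) else "")
    r=cv2.minAreaRect((p[:,:2]*1000).astype(np.float32)); print("rect",r)
    b=B[n][2]; m=np.zeros(c["depth"].shape,np.uint8); m[b[1]:b[3],b[0]:b[2]]=255
    p=cloud(c,m); t=p[(abs(p[:,2]-.077)<.008)]; print("heater top",len(t),t[:,2].mean().round(4),cv2.minAreaRect((t[:,:2]*1000).astype(np.float32)))
    if n=="top": save(c,"crop.png",(235,140,395,300),4)
```

```text
top dot 39 299.12820512820514 216.87179487179486 [0.5302 0.0424 0.077 ]
wedge n 902 zmax 0.039 bbox [ 0.498 -0.163 -0.007] [ 0.562 -0.037  0.039] plate 56 [ 0.527 -0.154  0.033]
rect ((529.404052734375, -100.17500305175781), (63.639076232910156, 125.38217163085938), 0.7261417508125305)
heater top 2809 0.0758 ((607.7838134765625, 104.95301055908203), (200.6637420654297, 150.2271728515625), 4.204233646392822)
side dot 29 312.17241379310343 184.10344827586206 [0.5311 0.0393 0.077 ]
wedge n 569 zmax 0.038 bbox [ 0.499 -0.164 -0.006] [ 0.557 -0.036  0.038] plate 58 [ 0.527 -0.157  0.032]
rect ((527.3713989257812, -100.24833679199219), (58.263336181640625, 126.79322814941406), 0.8347572088241577)
heater top 1450 0.0749 ((608.1614990234375, 101.93120574951172), (200.09068298339844, 153.2032928466797), 2.4813549518585205)
```

View pics/crop.png

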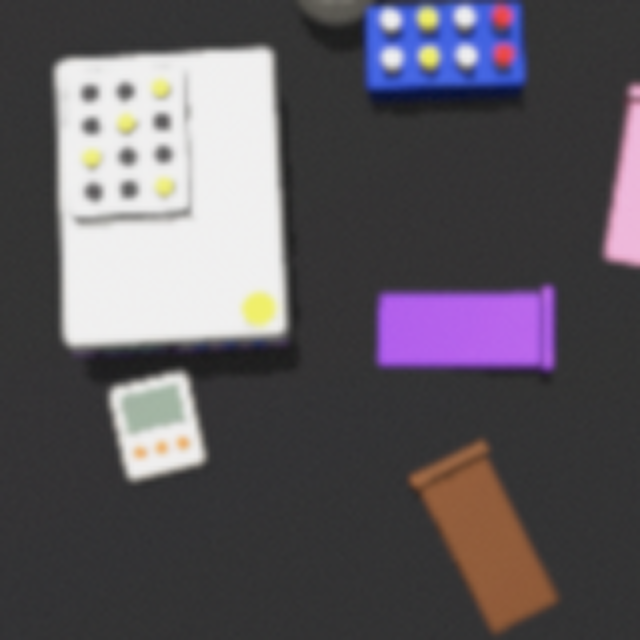

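Crop confirms it: the purple wedge (380–550, 330) points left at the corner with the yellow dot (258,308), plate at its far end. The foot is at about (0.530, 0.041), and the wedge axis is at x≈0.528 along +y. Moving over the dot.

```bash
python3 -m inch '[[1,-0.029,-0.0275,0,-7],[1,-0.058,-0.055,0,-14],[1,-0.087,-0.0825,0,-19.1],[1,-0.116,-0.11,0,-19.1],[1,-0.145,-0.1375,0,-19.1]]' 40; python3 -m inch '[[1,-0.019,-0.036,0,0],[1,-0.038,-0.072,0,0],[1,-0.057,-0.108,0,0],[1,-0.076,-0.144,0,0],[1,-0.095,-0.18,0,0]]'
```

```text
time: 1.12
eef_pos: [0.313, 0.4591, 0.2314]
tcp_rot: [-0.001, 1.0, 0.0, 0.0]
contact_force: [0.8, 0.6, -0.1]
opening: 0.302
finger_force: 0.0
time: 1.53
eef_pos: [0.4082, 0.2789, 0.2318]
tcp_rot: [-0.0, 1.0, 0.0, 0.001]
contact_force: [-0.0, -0.5, -0.1]
opening: -0.003
finger_force: 0.0
```

```bash
python3 -m inch '[[1,-0.018,-0.036,0,0],[1,-0.036,-0.072,0,0],[1,-0.054,-0.108,0,0],[1,-0.072,-0.144,0,0],[1,-0.09,-0.18,0,0]]'; python3 -m inch '[[1,-0.018,-0.034,0.02,0],[1,-0.032,-0.058,0.05,0],[1,-0.032,-0.058,0.09,0],[1,-0.032,-0.058,0.12,0],[1,-0.032,-0.058,0.135,0]]'
```

```text
time: 1.95
eef_pos: [0.4984, 0.0988, 0.2318]
tcp_rot: [-0.0, 1.0, 0.0, 0.001]
contact_force: [0.5, 0.4, 0.3]
opening: 0.0
finger_force: 0.0
time: 2.37
eef_pos: [0.5271, 0.0421, 0.0917]
tcp_rot: [0.001, 1.0, 0.0, -0.004]
contact_force: [-0.8, -0.8, -0.2]
opening: 0.006
finger_force: 0.0
```

```bash
python3 -m inch '[[1,0,0,0.006,0],[1,0,0,0.010,0],[1,0,0,0.014,0],[1,0,0,0.017,0],[1,0,0,0.019,0]]';python3 -m inch '[[1,0,0,0.002,0],[1,0,0,0.004,0],[1,0,0,0.005,0],[1,0,0,0.005,0]]'
```

```text
time: 2.78
eef_pos: [0.5309, 0.0428, 0.0786]
tcp_rot: [-0.0, 1.0, -0.0, 0.001]
contact_force: [-0.6, 0.2, -0.7]
opening: 0.003
finger_force: 0.0
time: 3.12
eef_pos: [0.5304, 0.0422, 0.0732]
tcp_rot: [-0.0, 1.0, -0.001, 0.001]
contact_force: [-2.3, -3.6, 4.6]
opening: -0.003
finger_force: 2.3
```

```bash
python3 -m inch '[[1,0,0,0.001,0],[1,0,0,0.002,0],[1,0,0,0.002,0]]';python3 -m inch '[[1,0,0,0.001,0],[1,0,0,0.002,0],[1,0,0,0.002,0]]';python3 -m inch '[[1,0,0,0.001,0],[1,0,0,0.002,0],[1,0,0,0.002,0]]'
```

```text
time: 3.37
eef_pos: [0.5304, 0.0426, 0.0707]
tcp_rot: [-0.0, 1.0, -0.0, 0.001]
contact_force: [-0.1, -3.2, 3.3]
opening: -0.001
finger_force: 1.8
time: 3.62
eef_pos: [0.5299, 0.043, 0.0681]
tcp_rot: [0.0, 1.0, 0.0, 0.0]
contact_force: [-0.4, -2.2, 2.2]
opening: -0.003
finger_force: 1.3
time: 3.87
eef_pos: [0.5301, 0.0428, 0.0676]
tcp_rot: [-0.0, 1.0, -0.0, -0.0]
contact_force: [-4.8, -2.7, 10.1]
opening: -0.003
finger_force: 5.2
```

```bash
python3 -m inch '[[1,0,0,-0.01,0],[1,0,0,-0.03,0],[1,0.001,-0.03,-0.05,0],[1,0.002,-0.07,-0.05,0],[1,0.002,-0.11,-0.05,0]]';python3 -m inch '[[1,0,-0.04,0,0],[1,0,-0.08,0,0],[1,0,-0.12,0,0],[1,0,-0.138,0.0,0],[1,0,-0.138,0.02,0]]'
python3 - <<'E'
from h import *
c=ctrl.read_camera("top"); save(c,"t2.png",(235,140,475,310),3)
E
```

```text
time: 4.28
eef_pos: [0.5288, -0.0671, 0.1179]
tcp_rot: [-0.002, 1.0, 0.0, 0.002]
contact_force: [-0.1, 0.8, -0.6]
opening: 0.002
finger_force: 0.0
time: 4.7
eef_pos: [0.5311, -0.2105, 0.1004]
tcp_rot: [0.002, 1.0, -0.002, 0.005]
contact_force: [1.1, 0.1, 1.3]
opening: 0.001
finger_force: 0.0
```

View pics/t2.png

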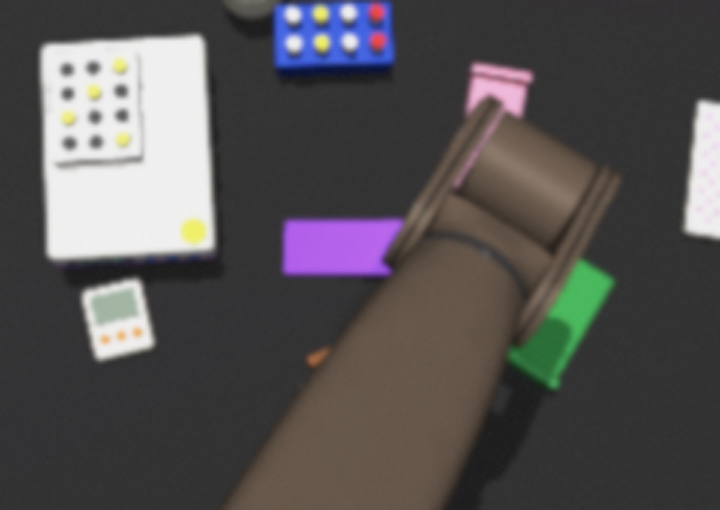

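The heater is level again at its place, with the dot at (193,231), and the wedge tip at (285,247) is untouched. Lowering behind the plate.

```bash
python3 -m inch '[[1,0.001,0,0.03,0],[1,0.001,0,0.06,0],[1,0.001,0,0.075,0],[1,0.001,0,0.082,0],[1,0.001,0,0.082,0]]';python3 -m inch '[[1,0,0.01,0,0],[1,0,0.02,0,0],[1,0,0.03,0,0],[1,0,0.035,0,0],[1,0,0.04,0,0]]'
```

```text
time: 5.17
eef_pos: [0.5254, -0.2033, 0.012]
tcp_rot: [-0.001, 1.0, 0.002, -0.002]
contact_force: [-0.3, 0.3, -0.1]
opening: 0.001
finger_force: 0.0
time: 5.58
eef_pos: [0.528, -0.1648, 0.0157]
tcp_rot: [-0.001, 1.0, -0.001, 0.001]
contact_force: [0.5, -2.9, 2.0]
opening: -0.003
finger_force: 1.1
```

```bash
python3 -m inch '[[1,0,0.01,0,0],[1,0,0.02,0,0],[1,0,0.03,0,0],[1,0,0.04,0,0],[1,0,0.05,0,0]]';python3 -m inch '[[1,0,0.01,0,0],[1,0,0.02,0,0],[1,0,0.025,0,0],[1,0,0.03,0,0],[1,0,0.03,0,0]]'
python3 - <<'E'
from h import *
c=ctrl.read_camera("top"); save(c,"t3.png",(235,140,395,260),4)
c=ctrl.read_camera("side"); save(c,"s3.png",(250,140,390,260),4)
E
```

```text
time: 6.0
eef_pos: [0.5269, -0.1143, 0.0144]
tcp_rot: [-0.0, 1.0, -0.0, 0.0]
contact_force: [-0.5, -2.3, 1.8]
opening: -0.007
finger_force: 1.0
time: 6.42
eef_pos: [0.5263, -0.0839, 0.0139]
tcp_rot: [-0.001, 1.0, 0.001, -0.001]
contact_force: [-0.4, -0.2, 0.6]
opening: 0.006
finger_force: 0.0
```

View pics/t3.png

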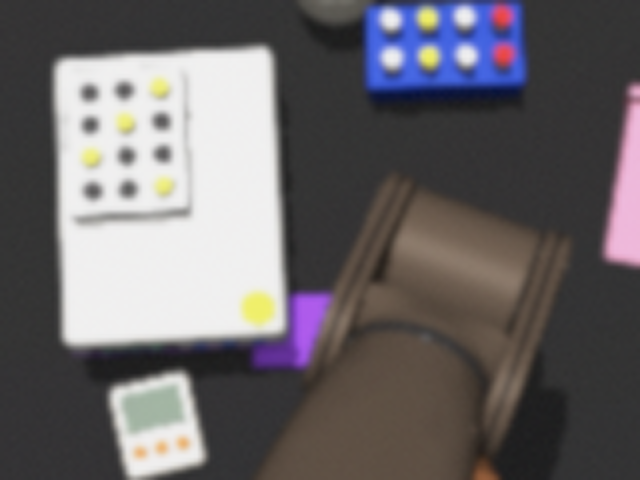

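View pics/s3.png

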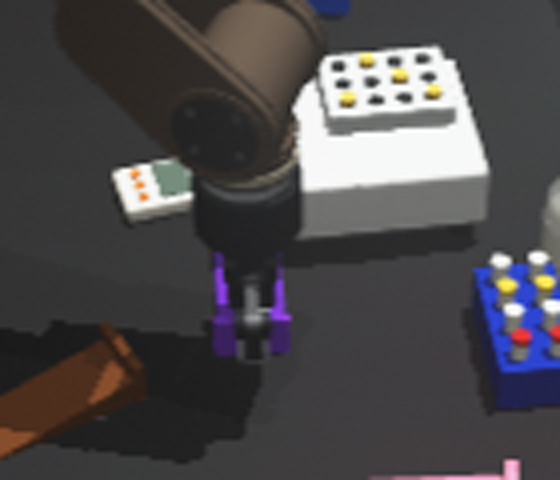

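The top view shows the wedge going in straight beneath the dot corner, tip at (252,365). In the side view the fingers sit centred on the plate at (250,320). The tip is just past the foot centre, so I'll continue slowly and watch the force.

```bash
python3 -m inch '[[1,0,0.004,0,0],[1,0,0.008,0,0],[1,0,0.011,0,0],[1,0,0.013,0,0],[1,0,0.014,0,0]]';python3 -m inch '[[1,0,0.001,0,0],[1,0,0.002,0,0],[1,0,0.003,0,0],[1,0,0.004,0,0]]';python3 -m inch '[[1,0,0.001,0,0],[1,0,0.002,0,0],[1,0,0.003,0,0],[1,0,0.004,0,0]]'
```

```text
time: 6.93
eef_pos: [0.5267, -0.0709, 0.0142]
tcp_rot: [-0.0, 1.0, 0.0, -0.0]
contact_force: [0.5, 0.1, -0.5]
opening: -0.001
finger_force: 0.3
time: 7.27
eef_pos: [0.5269, -0.0672, 0.0143]
tcp_rot: [-0.0, 1.0, -0.0, 0.0]
contact_force: [-0.8, -0.8, -1.1]
opening: 0.002
finger_force: 0.3
time: 7.6
eef_pos: [0.5269, -0.0632, 0.0143]
tcp_rot: [-0.0, 1.0, -0.0, 0.0]
contact_force: [-1.0, -0.2, -0.1]
opening: -0.001
finger_force: 0.3
```

```bash
for i in 1; do python3 -m inch '[[1,0,0.001,0,0],[1,0,0.002,0,0],[1,0,0.002,0,0]]';python3 -m inch '[[1,0,0.001,0,0],[1,0,0.002,0,0],[1,0,0.002,0,0]]';python3 -m inch '[[1,0,0.001,0,0],[1,0,0.002,0,0],[1,0,0.002,0,0]]'; done | grep -E "eef|contact"
```

```text
eef_pos: [0.5269, -0.0611, 0.0143]
contact_force: [-0.0, -0.0, 0.5]
eef_pos: [0.5269, -0.0591, 0.0144]
contact_force: [-0.1, -0.3, 0.3]
eef_pos: [0.5269, -0.0571, 0.0143]
contact_force: [0.6, -0.4, -0.9]
```

```bash
(python3 -m inch '[[1,0,0.001,0,0],[1,0,0.002,0,0],[1,0,0.002,0,0]]';python3 -m inch '[[1,0,0.001,0,0],[1,0,0.002,0,0],[1,0,0.002,0,0]]') | grep -E "eef|contact|finger"
```

```text
eef_pos: [0.5269, -0.0551, 0.0143]
contact_force: [-0.3, -1.6, 0.7]
finger_force: 0.1
eef_pos: [0.5269, -0.0531, 0.0143]
contact_force: [0.5, -0.7, 0.5]
finger_force: 0.2
```

```bash
(python3 -m inch '[[1,0,0.001,0,0],[1,0,0.002,0,0],[1,0,0.002,0,0]]';python3 -m inch '[[1,0,0.001,0,0],[1,0,0.002,0,0],[1,0,0.002,0,0]]') | grep -E "eef|contact|finger"
```

```text
eef_pos: [0.5269, -0.0511, 0.0143]
contact_force: [-0.5, -0.3, 0.9]
finger_force: 0.2
eef_pos: [0.5269, -0.0491, 0.0143]
contact_force: [0.2, -0.4, 0.2]
finger_force: 0.2
```

```bash
(python3 -m inch '[[1,0,0.001,0,0],[1,0,0.002,0,0],[1,0,0.002,0,0]]';python3 -m inch '[[1,0,0.001,0,0],[1,0,0.002,0,0],[1,0,0.002,0,0]]') | grep -E "eef|contact|finger"
```

```text
eef_pos: [0.5269, -0.0471, 0.0143]
contact_force: [-0.5, -0.9, -0.8]
finger_force: 0.3
eef_pos: [0.527, -0.0455, 0.0144]
contact_force: [0.1, -2.1, -0.6]
finger_force: 1.4
```

```bash
(python3 -m inch '[[1,0,0.001,0,0],[1,0,0.001,0,0],[1,0,0.001,0,0]]';python3 -m inch '[[1,0,0.001,0,0],[1,0,0.001,0,0],[1,0,0.001,0,0]]') | grep -E "eef|contact|finger"
```

```text
eef_pos: [0.527, -0.0445, 0.0144]
contact_force: [-0.4, -4.6, -0.9]
finger_force: 2.0
eef_pos: [0.527, -0.0437, 0.0144]
contact_force: [-0.3, -5.2, -0.3]
finger_force: 2.5
```

Resistance rose from ~0.5 to 5 N within about 3 mm, so the gap is taken up. Back off, rise, and look.

```bash
(python3 -m inch '[[1,0,-0.01,0,0],[1,0,-0.03,0,0],[1,0,-0.035,-0.03,0],[1,0,-0.035,-0.07,0],[1,0,-0.035,-0.105,0]]'; python3 -m inch '[[1,0,-0.03,-0.01,0],[1,0,-0.06,-0.02,0],[1,0,-0.09,-0.02,0]]') | grep -E "eef|contact|finger"
python3 - <<'E'
from h import *
c=ctrl.read_camera("top"); save(c,"t4.png",(235,140,395,260),4)
hsv=cv2.cvtColor(c["pixels"],cv2.COLOR_RGB2HSV)
m=cv2.inRange(hsv,(20,100,120),(35,255,255)); m[:205]=0;m[230:]=0;m[:,:285]=0;m[:,315:]=0
v,u=np.nonzero(m); print(onz(c,(u.mean(),v.mean()),.077).round(4))
v,u=np.mgrid[145:232,240:312]; v,u=v.ravel(),u.ravel()
n=cv2.undistortPoints(np.stack([u,v],1)[:,None].astype(float),K(c),np.array(c["D"],float))[:,0]
p=(np.c_[n,np.ones(len(n))]*c["depth"][v,u][:,None])@Rm(c).T+np.array(c["xyz"])
t=p[abs(p[:,2]-.077)<.008]
f=np.linalg.lstsq(np.c_[t[:,:2]-t[:,:2].mean(0),np.ones(len(t))],t[:,2],rcond=None)[0]
print("slopes",f.round(4),cv2.minAreaRect((t[:,:2]*1000).astype(np.float32)))
E
```

```text
eef_pos: [0.5262, -0.0781, 0.12]
contact_force: [1.1, 0.3, 1.1]
finger_force: 0.0
eef_pos: [0.5285, -0.1693, 0.1427]
contact_force: [0.7, -0.2, -0.6]
finger_force: 0.0
[0.5307 0.0427 0.077 ]
slopes [-0.0006 -0.001   0.0759] ((608.5123291015625, 105.83212280273438), (200.6470489501953, 150.4741668701172), 4.234441757202148)
```

View pics/t4.png

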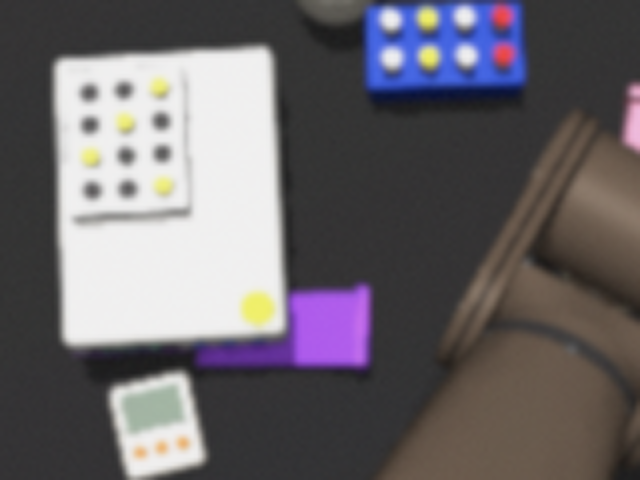

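The heater is level (slope about 0.001) and has moved less than 1 mm. The wedge is under the dot corner, with its plate at (365,327). Now the final press.

```bash
(python3 -m inch '[[1,-0.001,0.04,0,0],[1,-0.002,0.08,0,0],[1,-0.003,0.12,0,0],[1,-0.003,0.16,0,0],[1,-0.003,0.195,0,0]]'; python3 -m inch '[[1,0,0.015,0.02,0],[1,0,0.015,0.04,0],[1,0,0.015,0.05,0],[1,0,0.015,0.055,0],[1,0,0.015,0.055,0]]') | grep -E "eef|contact|finger"
```

```text
eef_pos: [0.529, 0.0293, 0.139]
contact_force: [-0.0, -0.1, 0.6]
finger_force: 0.0
eef_pos: [0.5287, 0.0416, 0.0828]
contact_force: [0.2, 0.3, -0.3]
finger_force: 0.0
```

```bash
(python3 -m inch '[[1,0,0,0.002,0],[1,0,0,0.004,0],[1,0,0,0.006,0],[1,0,0,0.006,0]]'; python3 -m inch '[[1,0,0,0.001,0],[1,0,0,0.001,0],[1,0,0,0.001,0]]') | grep -E "eef|contact|finger"
```

```text
eef_pos: [0.5301, 0.0413, 0.0786]
contact_force: [-0.1, 0.2, 0.3]
finger_force: 0.0
eef_pos: [0.5299, 0.0417, 0.0775]
contact_force: [0.0, -0.5, 0.4]
finger_force: 0.0
```

```bash
(python3 -m inch '[[1,0,0,0.001,0],[1,0,0,0.001,0],[1,0,0,0.001,0]]'; python3 -m inch '[[1,0,0,0.001,0],[1,0,0,0.001,0],[1,0,0,0.001,0]]') | grep -E "eef|contact|finger"
```

```text
eef_pos: [0.5301, 0.0417, 0.0767]
contact_force: [0.3, -0.2, 1.7]
finger_force: 0.9
eef_pos: [0.5301, 0.0417, 0.0765]
contact_force: [-2.6, -1.1, 7.2]
finger_force: 3.4
```

```bash
(python3 -m inch '[[1,0,0,0.0005,0],[1,0,0,0.0005,0],[1,0,0,0.0005,0]]'; python3 -m inch '[[1,0,0,0,0],[1,0,0,0,0],[1,0,0,0,0],[1,0,0,0,0],[1,0,0,0,0]]') | grep -E "eef|contact|finger"
```

```text
eef_pos: [0.5301, 0.0416, 0.0765]
contact_force: [-3.7, -1.3, 9.3]
finger_force: 4.6
eef_pos: [0.5301, 0.0417, 0.0765]
contact_force: [-4.3, -0.5, 9.0]
finger_force: 4.6
```

```bash
python3 -c "
from plant import ctrl
print(ctrl.sign_off())"
```

```text
the job is handed in; nothing more can be done
None
```

I handed the job in with the fingers pressing about 9 N on the yellow dot. The heater was level on the wedge and had moved less than 1 mm when last measured, just before that press; no verdict came back.

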